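Clear two stone offcuts off the carver's bench into the waste crate

TASK

Clear the two sawn stone offcuts off the raised carving bench: press the sprung end stop down until its catch holds it, then slide each offcut along the bench top, over the lowered stop, and tip it off the far edge into the waste crate. They are too heavy to lift, so keep them sliding on the bench. Leave the stop held down, do not bump the lamp above the bench, and leave the carving and the brush where they are.

Things in the scene. Friction and masses are not known exactly. Their poses are not given: they have to be found in the camera images.
- bench_edge (a point): Middle of the far top edge of the raised wooden carving bench, fixed on the table. x points level off that edge, away from the robot (the way the offcuts go), y along the edge to the left, z up. The bench top is level, 180 mm above the table, 520 mm along y, and reaches back to x = -300. A catch housing 20 mm high stands on it at y = 216 to 250, x = -61 to -31.
- stop (a joint): Sprung end stop, in rad: 0 = up (free edge 21 mm above the bench top, barring the way), grows as it is pressed down; about 0.56 = flat, 2 mm below the bench top, where a roller catch at its left end holds it; 0.62 = bottom. Pressed at stop_press it takes 3 N, rising to about 15 N against the catch from 0.25 on, and snaps past it at about 0.4; let go before, it springs up.
- stop_press (a point): Where to press the stop: a black tread on its upper face, mid-length, 34 mm from the hinge and 13 mm from the free edge; moves with it. The stop is an aluminium plate 44 x 400 x 5 mm along the bench's far edge (y = -200 to 200 in the bench_edge frame), hinged at x = -6, z = -8; its free edge is towards the robot, at x = -42 when up, -52 when flat.
- step_block_mid (a point): Stepped offcut: centre of its footprint, 25 mm above its underside. Grey sawn soapstone, 100 mm along its x, 115 mm along y, 50 mm high; on its +x side (away from the robot) the last 24 mm are cut down to 30 mm. About 1.45 kg, too wide to grip, on the bench top, its x roughly along bench_edge's x. Centre of mass 4 mm to -x of this point.
- flat_block_mid (a point): Plain offcut: its centre, 21 mm above its underside. Grey sawn soapstone block, 105 mm along its x, 95 mm along y, 42 mm high, about 1.15 kg, too wide to grip, on the bench top beside the stepped one, its x roughly along bench_edge's x. Which of the two lies left varies.
- crate_in (a point): Open plywood waste crate on the table, fixed against the far side of the bench. This point: on its inner floor, at the middle of the wall next to the bench; axes as bench_edge. Inside, it runs from x = 0 to 240 mm and y = -220 to 220; its rim is 140 mm above this floor and 30 mm below the bench top; walls 10 mm.
- lamp_mid (a point): Centre of the underside of the fixed LED panel lamp over the bench, 236 mm above the bench top, axes as bench_edge. Panel 75 mm along x, 580 along y, 22 thick: it covers x = -125 to -50 in the bench_edge frame. Posts 18 mm thick at y = +-277. To reach under it up to the edge, a tool must lean back some 35 to 45 degrees, its wrist towards the robot.
- carving: Bystander: a finished grey soapstone carving, a ribbed nut shape on a round foot, 56 mm across and 62 mm high, standing at one end of the bench top. Origin: centre of its underside.
- brush: Bystander: a flat dusting brush, 165 mm long, 42 mm wide, 18 mm high, lying at the other end of the bench top. Origin: on its underside near the middle.
- lamp: The same lamp as lamp_mid, as a whole; this origin is the centre of the bench's footprint at table height.

How it is judged:
On the way, in this order (a step that is already met when the one before it is completed fails the run):
1. the end stop is down and held by its catch, with the robot off it (value of joint stop above 0.5 rad and contact force between each of the fingers, the arm and stop below 0.3 N), for 0.3 s.
2. both offcuts lie in the waste crate, the stop still down (x of step_block_mid in the frame of crate_in between 0 and 0.24 m and y of step_block_mid in the frame of crate_in between -0.22 and 0.22 m and z of each of step_block_mid, flat_block_mid in the frame of crate_in below 0.13 m and linear speed of each of step_block, flat_block below 0.05 m/s and x of flat_block_mid in the frame of crate_in between 0 and 0.24 m and y of flat_block_mid in the frame of crate_in between -0.22 and 0.22 m and value of joint stop above 0.5 rad), for 0.2 s.
At the end, for the whole second after the job is handed in: Both offcuts lie at rest in the waste crate (each centre inside its walls and less than 130 mm above its floor), and the end stop is still held down by its catch (joint above 0.5 rad) (all of step 2); the robot touches nothing.
It fails at once if an offcut is lifted more than 30 mm off the bench top (height (world z) of step_block_mid above 0.235 m or height (world z) of flat_block_mid above 0.231 m).
It fails at once if the lamp is bumped (more than 4 N) (contact force between anything else and lamp above 4 N).
It fails at once if the carving or the brush is moved more than 20 mm (distance of any of carving, brush from where it was at the start of the episode above 0.02 m).
It fails at once if the carving is tipped over (angle between carving's own z axis and vertical above 0.5 rad).
It also fails if it takes over 64 s, if anything falls off the work surface, if the arm or the gripper's body presses on something with over 40 N, if the wrist force passes 120 N, or if a joint passes its speed limit or range.

ROBOT

A 6-joint arm with a two-finger parallel gripper is mounted at the origin on the work surface. World frame = base frame: x ahead of the robot, y to its left, z up, the work surface at z = 0. Lengths are in m, angles in rad, forces in N, time in s.
With the tool pointing down it reaches from about 0.3 to 0.775 m from the base axis. Payload 14.6 kg.
Tool frame: the origin (TCP) lies on the centre line of the jaws, within the pads' length; the fingertips stand 19 mm ahead of it and the grasp point (between the pads) is the TCP (ctrl.tip_reach is the distance from the TCP to the fingertips, in m); x points along the fingers, y is the direction in which the jaws open and shut, and the axes are right-handed (so a half turn about x gives the same grasp; the last joint's range is limited). The gripper opens to 94 mm and grips with 3 to 60 N. Pads are 16 mm wide; open, the fingers measure 119 mm over their backs; the gripper's body (75 mm by 177 mm) begins 78 mm behind the grasp point.
Start: joints at [1.121, 0.3, 1.521, -0, 1.321, -0.067], TCP at [0.205, 0.51, 0.187] pointing down, gripper open.
Joint ranges: [-3.03, 3.03], [-0.79, 2.21], [0.23, 2.52], [-1.04, 4.18], [0, 3.07], [-2.55, 2.55]. Speed limits (rad/s): [2.22, 2.22, 2.57, 3.14, 3.14, 3.14].

INTERFACE

Orientations are given as [roll, pitch, yaw] about the fixed x, y, z axes, in that order (R = Rz(yaw) Ry(pitch) Rx(roll)).
In Python, from station import ctrl, optics, models gives the robot as it stands. The module is installed in compiled form; this text tells all that it offers.
- The arm moves only by the tool arm_command, never from a script. Its argument "deltas" is a list of rows, each an object with "translation": the shift along the tool's x, y, z in units of 25 mm (1.0 is 25 mm), a list of three; "turn": the turn, a rotation vector about the tool's x, y, z in units of 5 degrees (1.0 is 5 degrees), a list of three. In form: [{"translation": [x, y, z], "turn": [rx, ry, rz]}, ...]. A call has 1 to 12 rows; each row is the pose to reach, as a shift and turn from the pose commanded when the call began, along the tool's axes at that moment; what a row does not reach only later rows make up. A row lasts 1/12 s, in which the tool goes at most 41.7 mm and 7.16 degrees, less where a joint would pass 70% of its speed; a pose out of reach is approached as far as the arm can. A call with a gripper value outside its range is refused whole. "gripper" is the finger opening in mm, from 0 to 94, set as the call begins (left out, the last holds). The fingers move at their own pace and stop on an object; "force" is the grip in N (left out, the last holds). Time passes only in rows, so rows that repeat a pose let the fingers close. It gives the time, the measured TCP pose, the force and the opening at its end, in the units of the state.
- ctrl.get_obs(): the state, without advancing time (a new reading comes with each control period).
- optics.camera(name): name is "scene" or "top" or "wrist"; returns the picture (480x640x3 uint8, red, green, blue); there is no depth.
- optics.get_calibration(name): a dict with "K" (3x3 intrinsics, pixels), "origin" and "orientation" of the camera in the world. Camera axes: x right, y down, z forward; pixel columns grow to the right and rows downward; lengths in m; the calibration is good to about 2 mm. The wrist camera is an equidistant fisheye: a pixel r from the principal point sees the ray r / f radians off the axis. A picture is of the moment at which its call begins: read the wrist's pose just before it. get_calibration takes no time and is no camera call; for the wrist camera it gives the pose at the moment of the call.
- ctrl.hand_in(): hands the job in, once; it reports no verdict.
Trained networks look in the newest picture that a camera, given by its name, has taken for a name from the list of things; names that differ only in an ending like _2 or _b are one class to them, and where a whole thing is asked for, a point or a joint stands for the part that bears it (a point fixed in the world has none). Each returns a list of dicts, best first, with "score" (0 to 1); they miss things now and then, are a little off and sometimes report something else, mostly with a low value. They report only what shows in the picture. A call takes as long as a camera call.
- models.look_for(target, camera): "box" ([left, top, right, bottom] in pixels, round what is visible of it).
- models.cut_out(target, camera): "pixels" (480x640 bool, what is visible of it) and "box" ([left, top, right, bottom] in pixels, round what is visible of it).
- models.mark_of(target, camera): "at" ([column, row] in pixels: a listed point, or the origin of a listed thing).
The state is a dict: "time_s": time; "qpos": joint angles; "joint_vel": joint speeds; "tau": joint torques, N m; "ee_pos": TCP position; "eef_rot": TCP orientation; "force": force on the tool from outside, world axes, zero at the start; "moment": the same for the moment, N m; "grip_width": finger opening in m.
Only numpy, scipy, OpenCV 4.12 (cv2) and the standard library are available. Lean on these libraries where they do the work, as an engineer would, in place of code of your own. Each camera call takes 0.05 s, during which the arm holds its last target.

## Working session

There is one attempt and no reset: what is moved stays moved. The work goes in short steps, Python scripts to look and compute and a tool call to move; the robot and the scene stay as the last step left them, time stands still between calls to the robot, and variables do not carry over. Pictures are saved under pics/ and viewed, and the job is handed in when it is done.

Besides the shell and the picture viewer there is one more tool, called after ">>>" by a JSON object that holds its "fn" and its "kwargs". arm_command: Moves the arm, as the interface text tells. Its arguments: {"type":"object","properties":{"deltas":{"type":"array"},"gripper":{"type":"number"},"force":{"type":"number"}},"required":["deltas"]}

```bash
mkdir -p pics; ls; python3 - <<'E'
from station import ctrl, optics, models
import cv2, numpy as np
print(ctrl.get_obs())
for n in ["scene","top","wrist"]:
    im=optics.camera(n); cv2.imwrite(f"pics/{n}0.png",im[:,:,::-1])
    print(n,optics.get_calibration(n))
    for t in ["bench_edge","stop_press","step_block_mid","flat_block_mid","crate_in","lamp_mid","carving","brush"]:
        r=models.mark_of(t,n)
        print(t,[(np.round(d["at"],1),round(d["score"],2)) for d in r[:2]])
E
```

```text
pics
{'time_s': 0.0, 'qpos': array([ 1.12139317e+00,  3.00478474e-01,  1.52158366e+00, -6.83974937e-06,
        1.32072081e+00, -6.65834566e-02]), 'joint_vel': array([ 2.32874141e-04,  5.74550024e-05,  2.41438340e-04,  1.24237803e-03,
       -2.55546577e-03,  1.02778144e-04]), 'tau': array([-2.68998869e-03, -5.31814528e+01, -3.52724004e+01,  7.07170763e-02,
        2.43768393e-02, -1.83145171e-04]), 'ee_pos': array([0.20531433, 0.50992576, 0.18598121]), 'eef_rot': array([-1.63181399,  1.56960602, -2.01463199]), 'force': array([-0.65194619,  0.43443513,  0.25451034]), 'moment': array([0.03981775, 0.01313363, 0.02826441]), 'grip_width': 0.0937254265252158}
scene {'K': array([[498.84460113,   0.        , 315.77322934],
       [  0.        , 498.84460113, 244.82184668],
       [  0.        ,   0.        ,   1.        ]]), 'origin': array([1.18263594, 0.22984701, 0.75177006]), 'orientation': array([-2.26228796,  0.01618566,  1.92921628])}
bench_edge [(array([312.3, 329.4]), 0.8)]
stop_press [(array([322.7, 309.9]), 0.6)]
step_block_mid [(array([304.3, 239.5]), 0.9)]
flat_block_mid [(array
[... 482 characters left out ...]
stop_press []
step_block_mid [(array([346. , 277.3]), 0.87)]
flat_block_mid [(array([254. , 270.6]), 0.83)]
crate_in [(array([301.2, 194.6]), 0.95)]
lamp_mid [(array([288.9, 221.3]), 0.92)]
carving [(array([178.4, 266.1]), 0.82), (array([253.1, 269.8]), 0.52)]
brush [(array([415.7, 275.5]), 0.83)]
wrist {'K': array([[371.64829954,   0.        , 321.35322991],
       [  0.        , 371.64829954, 239.35894764],
       [  0.        ,   0.        ,   1.        ]]), 'origin': array([0.12613931, 0.54191229, 0.38487435]), 'orientation': array([2.84804736e+00, 7.47886513e-04, 1.18847383e+00])}
bench_edge []
stop_press []
step_block_mid []
flat_block_mid []
crate_in []
lamp_mid []
carving []
brush []
```

View pics/scene0.png

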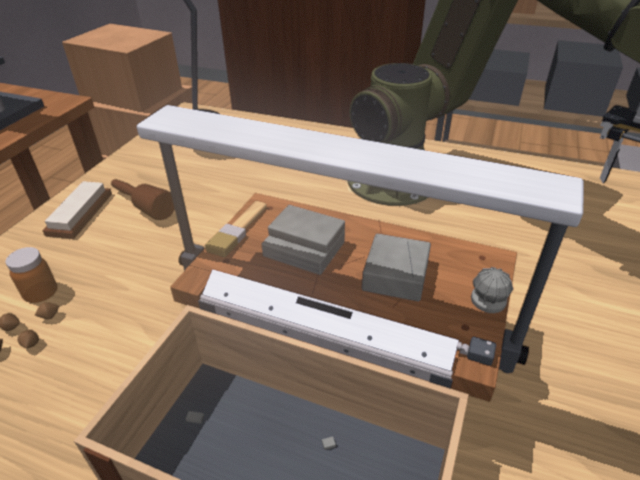

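View pics/top0.png

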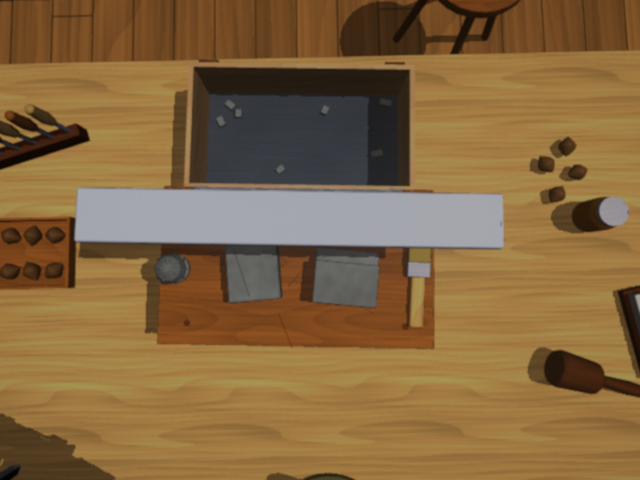

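View pics/wrist0.png

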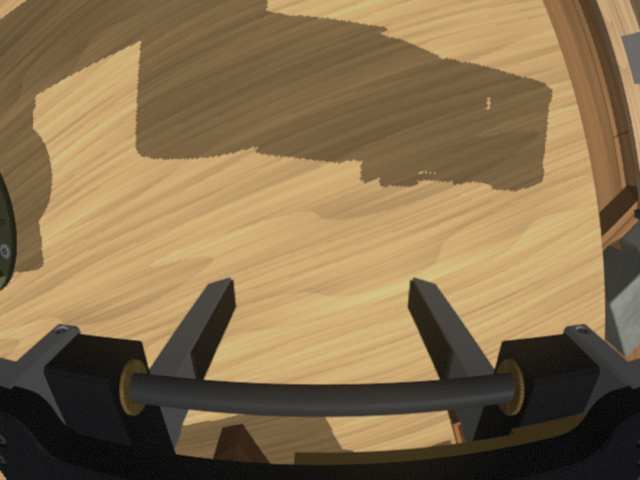

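```bash
python3 - <<'E'
import cv2
im=cv2.imread("pics/scene0.png")
cv2.imwrite("pics/s_crop.png",cv2.resize(im[180:400,150:550],(800,440),interpolation=cv2.INTER_CUBIC))
im=cv2.imread("pics/top0.png")
cv2.imwrite("pics/t_crop.png",cv2.resize(im[170:370,140:460],(800,500),interpolation=cv2.INTER_CUBIC))
E
```

```text
(no output)
```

View pics/s_crop.png

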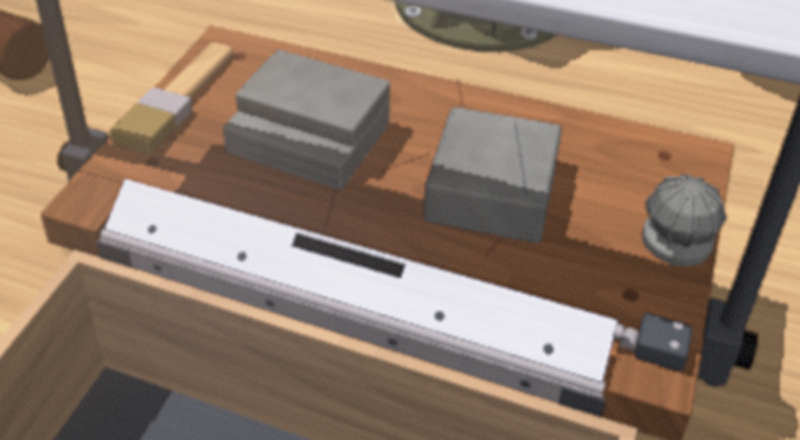

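View pics/t_crop.png

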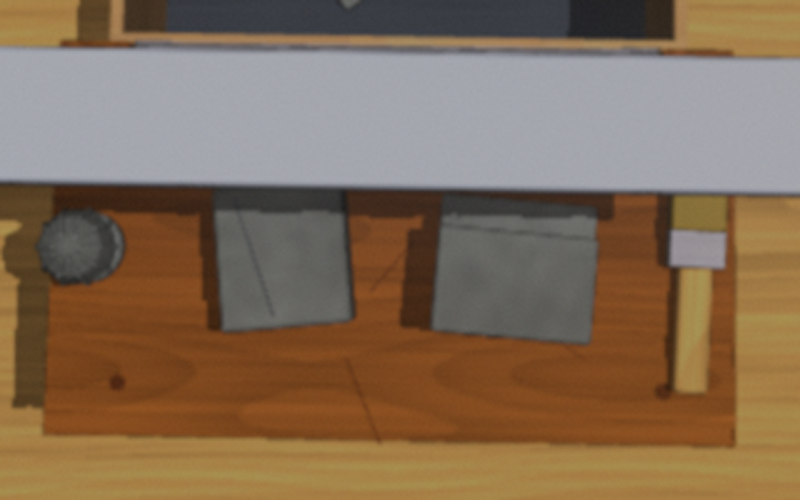

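```bash
cat > h.py <<'E'
import numpy as np, cv2
from scipy.spatial.transform import Rotation as R
from scipy.optimize import least_squares
def proj(cal,P):
    Rm=R.from_euler('xyz',cal['orientation']).as_matrix()
    c=(np.atleast_2d(P)-cal['origin'])@Rm
    q=c/c[:,2:]
    return (q@cal['K'].T)[:,:2]
def pose2(p,L):
    x,y,t=p; L=np.atleast_2d(L).astype(float)
    c,s=np.cos(t),np.sin(t)
    return np.c_[x+c*L[:,0]-s*L[:,1], y+s*L[:,0]+c*L[:,1], L[:,2]]
def fit(obs,p0):
    # obs: list (cal, L, px)
    f=lambda p: np.concatenate([(proj(c,pose2(p,L))-px).ravel() for c,L,px in obs])
    r=least_squares(f,p0,loss='soft_l1',x_scale=[.01,.01,.01]); return r.x,f(r.x).reshape(-1,2)
E
python3 - <<'E'
from h import *
from station import optics
S=optics.get_calibration("scene");T=optics.get_calibration("top")
mm=lambda a:np.array(a)/1000.
res={}
b,e=fit([(S,mm([[-300,-260,180],[-300,260,180],[0,-260,180],[0,260,180]]),[[256,193],[516.5,252.5],[172.5,287.5],[495,386]]),
 (T,mm([[-300,260,180],[-300,-260,180],[0,-260,180],[0,260,180]]),[[157.6,343.6],[433.6,348],[433.2,190.4],[164.8,186.8]])],[.6,0,0])
print("bench",b,np.round(e,1).tolist())
f,e=fit([(S,mm([[-52.5,-47.5,222],[-52.5,47.5,222],[52.5,47.5,222],[52.5,-47.5,222],[52.5,-47.5,180],[52.5,47.5,180]]),[[376,234],[430.5,242],[425.5,279],[366,269],[363.5,290],[420,300.5]]),
 (T,mm([[-52.5,47.5,222],[-52.5,-47.5,222]]),[[228.8,302.4],[281.2,297.6]])],[.5,0,0])
print("flat",f,np.round(e,1).tolist())
s,e=fit([(S,mm([[-50,-57.5,230],[-50,57.5,230],[26,57.5,230],[26,-57.5,230],[50,57.5,180],[50,-57.5,180]]),[[288,205.5],[345,221],[328.5,246.5],[268.5,227.5],[321,273],[263,255]]),
 (T,mm([[-50,57.5,230],[-50,-57.5,230],[26,57.5,230],[26,-57.5,230]]),[[312.4,301.6],[376,307.6],[316.4,261.2],[378.8,265.2]])],[.5,0,0])
print("step",s,np.round(e,1).tolist())
for n,p in(("flat",f),("step",s)):
    d=p[:2]-b[:2];c,sn=np.cos(b[2]),np.sin(b[2])
    print(n,"in bench",c*d[0]+sn*d[1],-sn*d[0]+c*d[1],np.degrees(p[2]-b[2]))
# tread: up state angle
th=np.array([0.0])
print(np.degrees(b[2]))
for a in [(-34,0,188)]: 
    P=pose2(b,mm([a])); print(P,proj(S,P))
import numpy as np
print(S['orientation'])
E
```

```text
bench [ 0.72633623  0.04812643 -0.035041  ] [[-1.0, -1.9], [1.0, -2.1], [-2.9, -2.2], [0.6, 0.1], [-1.3, 0.0], [0.9, 0.6], [0.5, -0.9], [-1.4, -1.4]]
flat [0.56570904 0.13291784 0.09860568] [[-0.9, -2.8], [0.7, -2.5], [-0.2, 2.7], [-2.3, 2.5], [-1.0, 0.7], [2.0, 0.5], [-0.5, 2.0], [-0.3, 0.6]]
step [ 0.55458147 -0.03661145 -0.09924929] [[0.3, -2.7], [1.0, -2.3], [-1.0, -2.8], [-1.3, -1.8], [0.5, 2.0], [-0.6, 0.9], [-0.9, 0.6], [0.2, -0.0], [-1.4, -1.7], [0.4, -0.5]]
flat in bench -0.16349915793414296 0.07911197272478013 7.657390993359791
step in bench -0.16868062840559744 -0.09070309009586841 -3.6788640888169457
-2.0077014575200978
[[0.6923571  0.04931758 0.188     ]] [[323.66596778 310.96293396]]
[-2.26228796  0.01618566  1.92921628]
```

```bash
cat >> h.py <<'E'
from station import ctrl, optics, models
B=np.array([0.72633,0.04813,-0.03504])
def bw(x,y,z): # bench mm -> world m
    return pose2(B,np.array([[x,y,z+180]])/1000.)[0]
def wb(P):
    d=P[:2]-B[:2];c,s=np.cos(B[2]),np.sin(B[2])
    return np.array([c*d[0]+s*d[1],-s*d[0]+c*d[1],P[2]-.18])*1000
def cur():
    o=ctrl.get_obs(); return o['ee_pos'],R.from_euler('xyz',o['eef_rot']),o
def ori(t,sgn=1,yaw=0.):
    a=np.radians(t); x=np.array([np.sin(a),0,-np.cos(a)]); y=np.array([0,sgn,0.]); z=np.cross(x,y)
    return R.from_euler('z',B[2]+yaw)*R.from_matrix(np.c_[x,y,z])
def tcp_from_corner(x,y,z,t,tw=8.):
    """bench mm of near-low corner of fingertip -> TCP world"""
    a=np.radians(t)
    tx=x+tw*np.cos(a)-19*np.sin(a); tz=z+tw*np.sin(a)+19*np.cos(a)
    return bw(tx,y,tz)
def corner(p,r,tw=8.):
    # near-low corner in bench mm given tcp pose (assumes forward lean)
    ax=r.as_matrix()[:,0]; n=np.cross(ax,r.as_matrix()[:,1]); n=n*np.sign(n[2]) if abs(n[2])>.05 else n
    return wb(p+.019*ax-tw/1000*n)
def rel(p,r,P,Rt):
    tr=r.inv().apply(P-p)/.025; tu=(r.inv()*Rt).as_rotvec(degrees=True)/5
    return np.round(tr,2),np.round(tu,2)
E
python3 - <<'E'
from h import *
p,r,o=cur(); print(p,np.round(r.as_matrix(),2)); print(ctrl.tip_reach)
c=optics.get_calibration("wrist"); print("cam in tool",r.inv().apply(c['origin']-p))
for s in (1,-1):
  for t in (0,38): print(s,t,rel(p,r,np.array([.38,.06,.40]),ori(t,s)))
E
```

```text
[0.20545587 0.51018257 0.18654648] [[ 0.    0.37  0.93]
 [-0.    0.93 -0.37]
 [-1.    0.    0.  ]]
0.019
cam in tool [-1.98329057e-01 -1.92794506e-04 -8.54165584e-02]
1 0 (array([ -8.54, -14.1 ,  13.2 ]), array([-3.99,  0.  ,  0.  ]))
1 38 (array([ -8.54, -14.1 ,  13.2 ]), array([-3.84, -7.52,  1.32]))
-1 0 (array([ -8.54, -14.1 ,  13.2 ]), array([32.01,  0.  , -0.  ]))
-1 38 (array([ -8.54, -14.1 ,  13.2 ]), array([30.43,  1.84, 10.48]))
```

>>> {"fn": "arm_command", "kwargs": {"deltas": [{"translation": [-1.5,0,0],"turn": [0,0,0]},{"translation": [-3,0,0],"turn": [0,0,0]},{"translation": [-4.5,0,0],"turn": [0,0,0]},{"translation": [-6,0,0],"turn": [0,0,0]},{"translation": [-7.5,-0.5,0.4],"turn": [0,0,0]},{"translation": [-8.5,-1.5,1.4],"turn": [-0.5,0,0]},{"translation": [-8.5,-2.6,2.4],"turn": [-1,0,0]},{"translation": [-8.5,-3.7,3.5],"turn": [-1.5,0,0]},{"translation": [-8.5,-4.8,4.5],"turn": [-2,0,0]},{"translation": [-8.5,-5.9,5.5],"turn": [-2.5,0,0]},{"translation": [-8.5,-7,6.5],"turn": [-3,0,0]},{"translation": [-8.5,-8.1,7.6],"turn": [-4,0,0]}], "gripper": 0, "force": 20}}

```text
time_s: 2.35
ee_pos: [0.3059, 0.2498, 0.3992]
eef_rot: [0.673, 1.57, 0.641]
force: [0.1, 0.7, 0.8]
grip_width: 0.0176
```

```bash
python3 - <<'E'
from h import *
p,r,o=cur(); print(p,o['qpos'],np.round(r.as_matrix(),2))
print(rel(p,r,np.array([.42,.05,.40]),ori(38)))
E
```

```text
[0.30590153 0.24975043 0.39923622] [ 5.91847864e-01 -1.27429732e-01  1.50272268e+00  3.36964856e-05
  1.76562659e+00 -9.47341087e-01] [[ 0.    0.03  1.  ]
 [ 0.    1.   -0.03]
 [-1.    0.    0.  ]]
(array([-0.03, -7.84,  4.81]), array([ 0.04, -7.59, -0.02]))
```

>>> {"fn": "arm_command", "kwargs": {"deltas": [{"translation": [0,-0.9,0.5],"turn": [0,0,0]},{"translation": [0,-2,1.1],"turn": [0,-0.6,0]},{"translation": [0,-3.2,1.8],"turn": [0,-1.5,0]},{"translation": [0,-4.5,2.5],"turn": [0,-2.5,0]},{"translation": [0,-5.8,3.2],"turn": [0,-3.5,0]},{"translation": [0,-7,3.9],"turn": [0,-4.5,0]},{"translation": [0,-7.8,4.8],"turn": [0,-5.5,0]},{"translation": [0,-7.84,4.8],"turn": [0,-6.6,0]},{"translation": [0,-7.84,4.8],"turn": [0,-7.6,0]},{"translation": [0,-7.84,4.8],"turn": [0,-7.6,0]}]}}

```text
time_s: 3.18
ee_pos: [0.4183, 0.051, 0.3984]
eef_rot: [0.0, 0.904, -0.034]
force: [-0.6, 0.7, -0.9]
grip_width: 0.0005
```

```bash
python3 - <<'E'
from h import *
p,r,o=cur(); print(p,o['qpos'],np.round(r.as_matrix(),2),o['force'])
im=optics.camera("scene"); cv2.imwrite("pics/s1.png",im[:,:,::-1])
im=optics.camera("wrist"); cv2.imwrite("pics/w1.png",im[:,:,::-1])
print(rel(p,r,tcp_from_corner(-120,0,70,38),ori(38)))
print(rel(p,r,tcp_from_corner(-32,0,26,38),ori(38)))
E
```

```text
[0.41826114 0.05098858 0.39844577] [ 0.08521839 -0.50422626  1.90977023 -0.08417344  1.07375262 -1.43625801] [[ 0.62  0.03  0.79]
 [-0.02  1.   -0.03]
 [-0.79  0.    0.62]] [-0.62349759  0.72090875 -0.89865965]
(array([8.56, 0.31, 2.55]), array([ 0.  ,  0.05, -0.  ]))
(array([12.12,  0.31,  4.23]), array([ 0.  ,  0.05, -0.  ]))
```

View pics/s1.png

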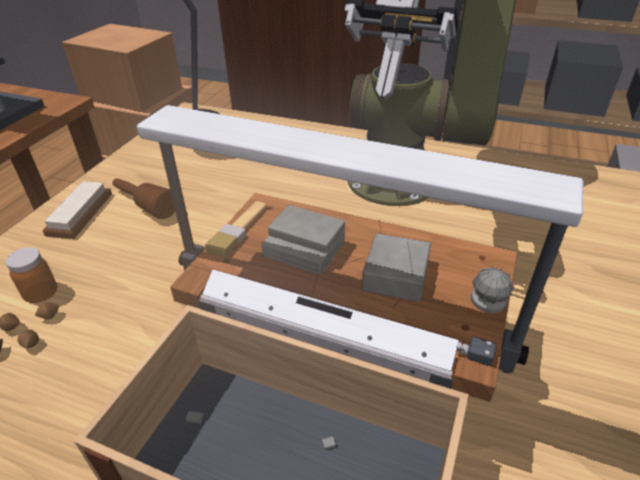

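View pics/w1.png

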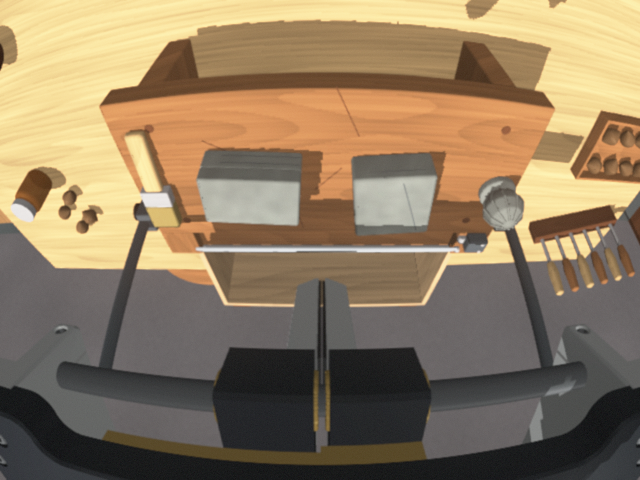

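>>> {"fn": "arm_command", "kwargs": {"deltas": [{"translation": [0.9,0.1,0.3],"turn": [0,0,0]},{"translation": [2.2,0.2,0.7],"turn": [0,0,0]},{"translation": [3.6,0.3,1.1],"turn": [0,0,0]},{"translation": [5,0.3,1.5],"turn": [0,0,0]},{"translation": [6.4,0.3,1.9],"turn": [0,0,0]},{"translation": [7.8,0.3,2.3],"turn": [0,0,0]},{"translation": [9,0.3,2.75],"turn": [0,0,0]},{"translation": [10,0.3,3.2],"turn": [0,0,0]},{"translation": [11,0.3,3.7],"turn": [0,0,0]},{"translation": [11.8,0.3,4.1],"turn": [0,0,0]},{"translation": [12.1,0.3,4.2],"turn": [0,0,0]},{"translation": [12.1,0.3,4.2],"turn": [0,0,0]}]}}

```text
time_s: 4.28
ee_pos: [0.6891, 0.05, 0.2228]
eef_rot: [-0.0, 0.912, -0.034]
force: [-0.5, 0.3, 0.3]
grip_width: 0.0008
```

```bash
python3 - <<'E'
from h import *
p,r,o=cur(); print(p,corner(p,r),o['qpos'],o['force'])
im=optics.camera("scene"); cv2.imwrite("pics/s2.png",cv2.resize(im[100:400,150:550,::-1],(800,600)))
im=optics.camera("wrist"); cv2.imwrite("pics/w2.png",im[:,:,::-1])
for a in [(-32,0,16),(-35,0,8),(-38,0,2),(-40,0,-3),(-40,0,-6),(-38,0,15)]:
  print(a,rel(p,r,tcp_from_corner(*a,38),ori(38)))
E
```

```text
[0.68912111 0.04997885 0.2228275 ] [-31.94846678   0.54629237  22.90553146] [ 0.0378187   0.2440007   1.65030613 -0.07884232  0.59132495 -1.44892323] [-0.4716295   0.26937836  0.34242446]
(-32, 0, 16) (array([ 0.22, -0.02, -0.17]), array([ 0.01, -0.05, -0.01]))
(-35, 0, 8) (array([ 0.4 , -0.02, -0.46]), array([ 0.01, -0.05, -0.01]))
(-38, 0, 2) (array([ 0.51, -0.02, -0.71]), array([ 0.01, -0.05, -0.01]))
(-40, 0, -3) (array([ 0.62, -0.02, -0.89]), array([ 0.01, -0.05, -0.01]))
(-40, 0, -6) (array([ 0.72, -0.02, -0.97]), array([ 0.01, -0.05, -0.01]))
(-38, 0, 15) (array([ 0.1 , -0.02, -0.39]), array([ 0.01, -0.05, -0.01]))
```

View pics/s2.png

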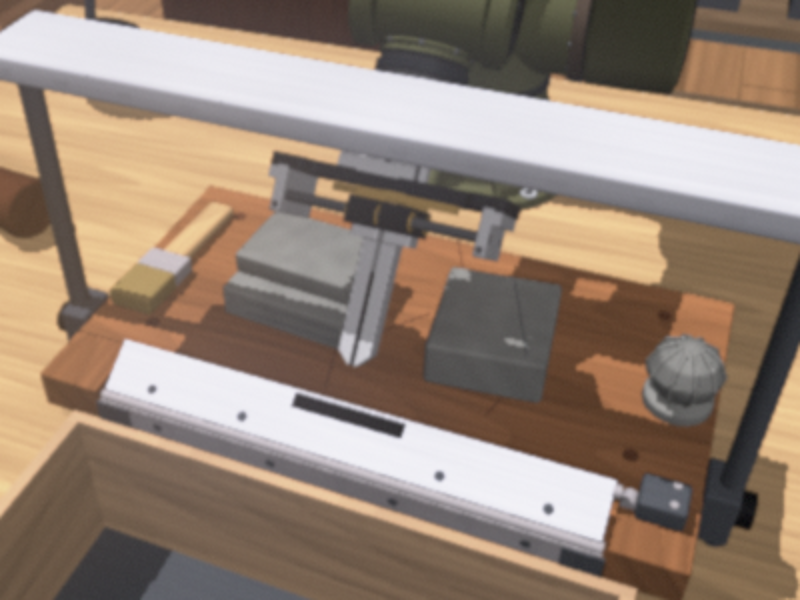

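View pics/w2.png

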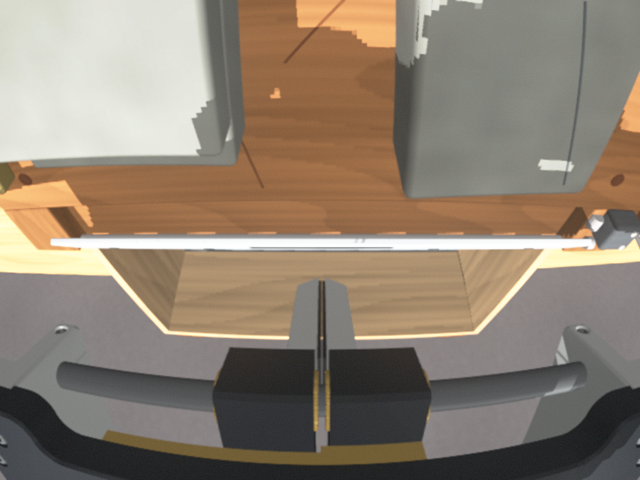

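```bash
python3 - <<'E'
from h import *
p,r,o=cur(); S=optics.get_calibration("scene")
ax=r.as_matrix()[:,0]
print(o['time_s'],p,proj(S,p),proj(S,p+.019*ax),proj(S,p-.08*ax))
im=optics.camera("scene"); cv2.imwrite("pics/s3.png",cv2.resize(im[100:400,150:550,::-1],(800,600)))
print(ctrl.get_obs()['time_s'])
E
```

```text
4.3833 [0.68816948 0.05009215 0.22521333] [[324.96069176 291.94991631]] [[322.1101955  304.28911236]] [[337.07238465 239.52095696]]
4.4333
```

View pics/s3.png

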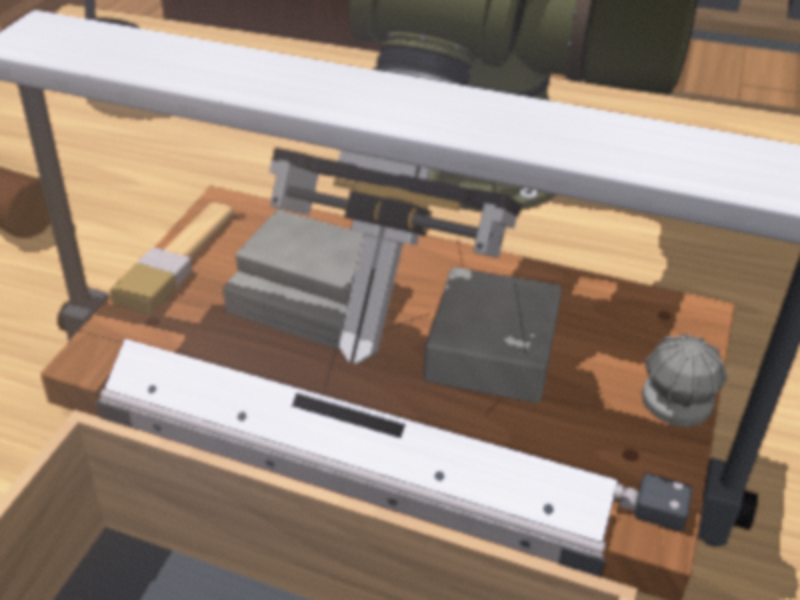

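```bash
cat >> h.py <<'E'
def projw(cal,P):
    Rm=R.from_euler('xyz',cal['orientation']).as_matrix()
    c=(np.atleast_2d(P)-cal['origin'])@Rm
    th=np.arctan2(np.hypot(c[:,0],c[:,1]),c[:,2]); ph=np.arctan2(c[:,1],c[:,0])
    K=cal['K']; return np.c_[K[0,2]+K[0,0]*th*np.cos(ph),K[1,2]+K[1,1]*th*np.sin(ph)]
E
python3 - <<'E'
from h import *
p,r,o=cur(); S=optics.get_calibration("scene");W=optics.get_calibration("wrist")
ax=r.as_matrix()[:,0]
print("tip wrist",projw(W,p+.019*ax), "tcp",projw(W,p))
print("free edge mid, ends",projw(W,[bw(-42,0,21),bw(-42,-200,21),bw(-42,200,21)]))
print("bench near cut knots etc: ",projw(W,[bw(-219,-91,50)]))
r1=ori(38);p1=np.array([0.41826114,0.05098858,0.39844577])
print(proj(S,p1+.019*r1.as_matrix()[:,0]),proj(S,p1-.08*r1.as_matrix()[:,0]))
W1=W
for t in ["stop_press","step_block_mid","flat_block_mid","bench_edge"]:
    print(t,[(np.round(d['at'],1),d['score']) for d in models.mark_of(t,"wrist")[:2]])
print(projw(W,[bw(-31.4,0,14.6),np.array([.5546,-.0366,.205]),np.array([.5657,.1329,.201]),bw(0,0,0)]))
E
```

```text
tip wrist [[321.18747084 268.80425565]] tcp [[321.15827302 280.68682323]]
free edge mid, ends [[320.18183899 241.78461316]
 [ 51.52968604 240.82037932]
 [589.48554485 241.87110929]]
bench near cut knots etc:  [[ 16.30454347 -17.82113308]]
[[377.49858947 119.62047803]] [[391.46637324  59.939841  ]]
stop_press [(array([321.4, 244.5]), 0.66)]
step_block_mid [(array([96.7, 71.2]), 0.77)]
flat_block_mid [(array([512.3,  77. ]), 0.71)]
bench_edge [(array([317.4, 255.5]), 0.6), (array([322.9, 246.7]), 0.58)]
[[320.21777564 243.03066589]
 [ 96.08152996  70.20579738]
 [513.8992372   71.8363712 ]
 [320.29036628 250.97686453]]
```

```bash
python3 - <<'E'
from h import *
p,r,o=cur(); S=optics.get_calibration("scene");W=optics.get_calibration("wrist")
f=lambda v: np.concatenate([(proj(S,v)-[327.5,281]).ravel(),(projw(W,v)-[322,282]).ravel()])
s=least_squares(f,p); print(s.x,s.fun,"tool frame mm",r.inv().apply(s.x-p)*1000)
print(o['qpos'])
E
```

```text
[0.67443727 0.0507265  0.23480942] [ 0.93797992  0.3276301  -0.34484128  0.09721188] tool frame mm [-15.0855035    0.26898029  -5.61419843]
[ 0.03792526  0.23654755  1.65339578 -0.07910964  0.58996303 -1.44866814]
```

>>> {"fn": "arm_command", "kwargs": {"deltas": [{"translation": [0.3,0,0],"turn": [0,0,0]},{"translation": [0.6,0,0],"turn": [0,0,0]},{"translation": [0.9,0,0],"turn": [0,0,0]},{"translation": [0.9,0,0],"turn": [0,0,0]}]}}

```text
time_s: 4.97
ee_pos: [0.7024, 0.0493, 0.2054]
eef_rot: [-0.0, 0.91, -0.034]
force: [0.1, 0.7, 0.1]
grip_width: 0.0006
```

```bash
python3 - <<'E'
from h import *
p,r,o=cur(); print(p,corner(p,r),o['force'])
im=optics.camera("scene"); cv2.imwrite("pics/s4.png",cv2.resize(im[200:400,200:466,::-1],(798,600)))
im=optics.camera("wrist"); cv2.imwrite("pics/w4.png",im[:,:,::-1])
E
```

```text
[0.70243384 0.04927292 0.20540481] [-18.57633399   0.30846319   5.49429282] [0.06913136 0.71617144 0.14917425]
```

View pics/s4.png

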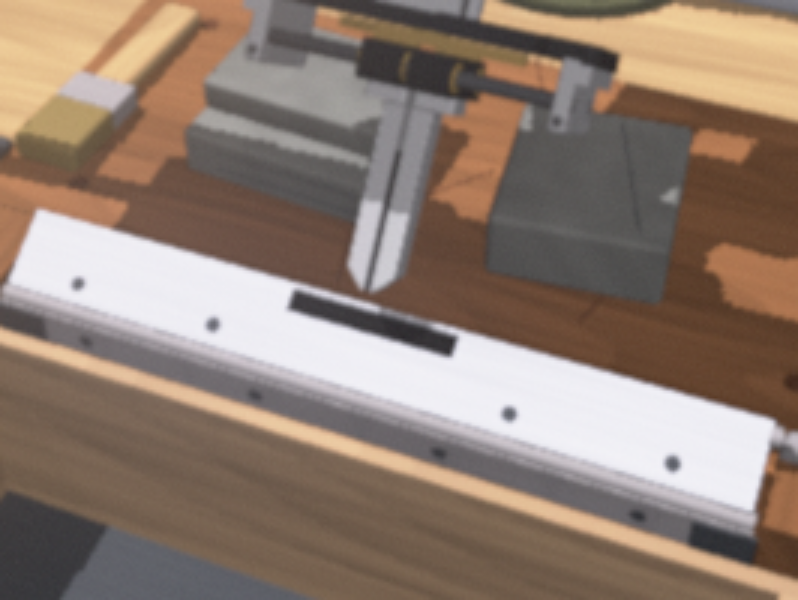

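View pics/w4.png

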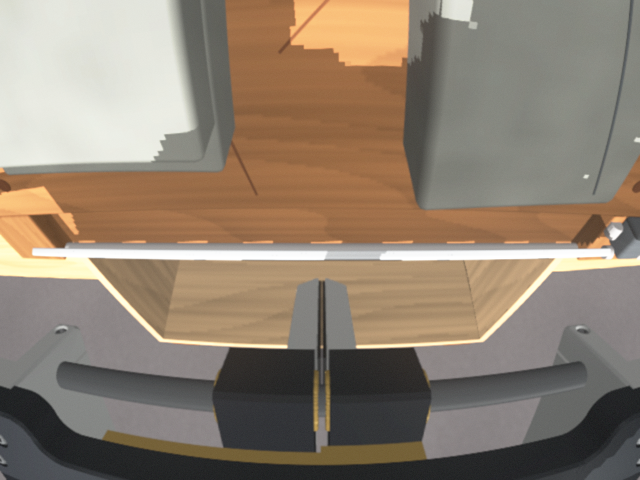

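```bash
cat >> h.py <<'E'
TIP=-15.
def tcp_from_corner(x,y,z,t,tw=8.):
    a=np.radians(t)
    tx=x+tw*np.cos(a)-TIP*np.sin(a); tz=z+tw*np.sin(a)+TIP*np.cos(a)
    return bw(tx,y,tz)
def corner(p,r,tw=8.):
    ax=r.as_matrix()[:,0]; n=np.cross(ax,r.as_matrix()[:,1]); n=n*np.sign(n[2]) if abs(n[2])>.05 else n
    return wb(p+TIP/1000*ax-tw/1000*n)
E
python3 - <<'E'
from h import *
p,r,o=cur(); print(corner(p,r),o['force'])
for a in [(-32,0,20),(-32,0,15),(-33.5,0,10),(-36,0,5),(-38,0,1),(-39,0,-3),(-39,0,-6),(-39,0,-10)]:
  print(a,rel(p,r,tcp_from_corner(*a,38),ori(38)))
E
```

```text
[-39.59997595   0.33732734  33.68067284] [ 0.03811344  0.29702244 -0.41907917]
(-32, 0, 20) (array([ 0.62, -0.01, -0.1 ]), array([ 0.01, -0.01, -0.01]))
(-32, 0, 15) (array([ 0.78, -0.01, -0.22]), array([ 0.01, -0.01, -0.01]))
(-33.5, 0, 10) (array([ 0.9 , -0.01, -0.39]), array([ 0.01, -0.01, -0.01]))
(-36, 0, 5) (array([ 0.99, -0.01, -0.59]), array([ 0.01, -0.01, -0.01]))
(-38, 0, 1) (array([ 1.07, -0.01, -0.75]), array([ 0.01, -0.01, -0.01]))
(-39, 0, -3) (array([ 1.17, -0.01, -0.88]), array([ 0.01, -0.01, -0.01]))
(-39, 0, -6) (array([ 1.27, -0.01, -0.96]), array([ 0.01, -0.01, -0.01]))
(-39, 0, -10) (array([ 1.39, -0.01, -1.05]), array([ 0.01, -0.01, -0.01]))
```

>>> {"fn": "arm_command", "kwargs": {"deltas": [{"translation": [0.3,0,-0.05],"turn": [0,0,0]},{"translation": [0.62,0,-0.1],"turn": [0,0,0]},{"translation": [0.7,0,-0.15],"turn": [0,0,0]},{"translation": [0.78,0,-0.22],"turn": [0,0,0]},{"translation": [0.85,0,-0.3],"turn": [0,0,0]},{"translation": [0.9,0,-0.39],"turn": [0,0,0]},{"translation": [0.9,0,-0.39],"turn": [0,0,0]}]}}

```text
time_s: 5.65
ee_pos: [0.7083, 0.0492, 0.1837]
eef_rot: [0.0, 0.907, -0.034]
force: [0.3, 0.9, 2.0]
grip_width: 0.0006
```

```bash
python3 - <<'E'
from h import *
p,r,o=cur(); print(corner(p,r),o['force'])
im=optics.camera("scene"); cv2.imwrite("pics/s5.png",cv2.resize(im[200:400,200:466,::-1],(798,600)))
for a in [(-36,0,5),(-38,0,1),(-39,0,-3),(-39,0,-6),(-39,0,-10)]:
  print(a,rel(p,r,tcp_from_corner(*a,38),ori(38)))
E
```

```text
[-33.6186362    0.43186568  10.59819901] [0.26872581 0.8998463  2.04672745]
(-36, 0, 5) (array([ 0.12, -0.02, -0.21]), array([ 0.01,  0.  , -0.01]))
(-38, 0, 1) (array([ 0.19, -0.02, -0.37]), array([ 0.01,  0.  , -0.01]))
(-39, 0, -3) (array([ 0.3 , -0.02, -0.5 ]), array([ 0.01,  0.  , -0.01]))
(-39, 0, -6) (array([ 0.39, -0.02, -0.58]), array([ 0.01,  0.  , -0.01]))
(-39, 0, -10) (array([ 0.52, -0.02, -0.68]), array([ 0.01,  0.  , -0.01]))
```

View pics/s5.png

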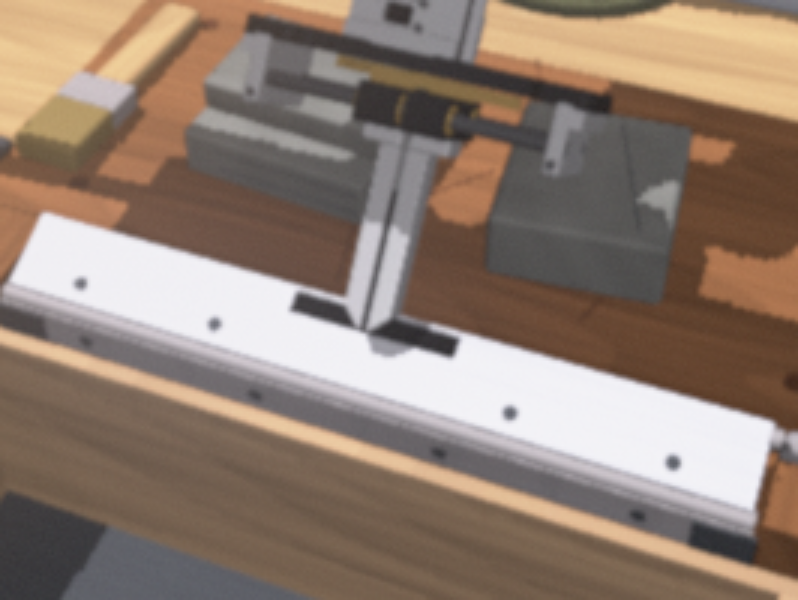

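>>> {"fn": "arm_command", "kwargs": {"deltas": [{"translation": [0.06,0,-0.1],"turn": [0,0,0]},{"translation": [0.12,0,-0.21],"turn": [0,0,0]},{"translation": [0.19,0,-0.37],"turn": [0,0,0]},{"translation": [0.25,0,-0.44],"turn": [0,0,0]},{"translation": [0.3,0,-0.5],"turn": [0,0,0]},{"translation": [0.39,0,-0.58],"turn": [0,0,0]},{"translation": [0.39,0,-0.58],"turn": [0,0,0]}]}}

```text
time_s: 6.28
ee_pos: [0.7027, 0.0494, 0.1665]
eef_rot: [-0.0, 0.908, -0.034]
force: [-1.7, 0.6, 4.2]
grip_width: 0.0006
```

```bash
python3 - <<'E'
from h import *
p,r,o=cur(); print(corner(p,r),o['force'])
im=optics.camera("scene"); cv2.imwrite("pics/s6.png",cv2.resize(im[200:400,200:466,::-1],(798,600)))
for a in [(-39,0,-6),(-39,0,-10)]:
  print(a,rel(p,r,tcp_from_corner(*a,38),ori(38)))
E
```

```text
[-39.20391164   0.3925968   -6.57736773] [-1.74405353  0.55709834  4.1735198 ]
(-39, 0, -6) (array([-0.01, -0.02,  0.02]), array([ 0.01, -0.01, -0.01]))
(-39, 0, -10) (array([ 0.11, -0.02, -0.08]), array([ 0.01, -0.01, -0.01]))
```

View pics/s6.png

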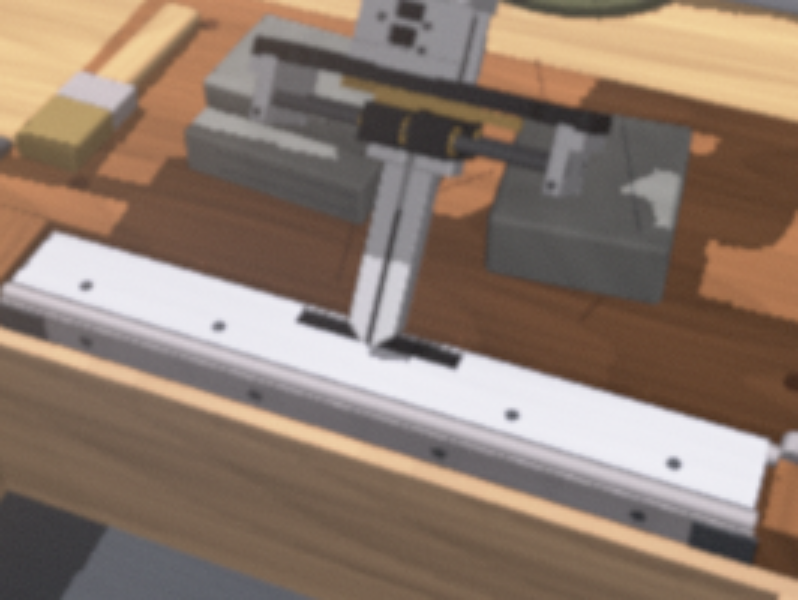

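>>> {"fn": "arm_command", "kwargs": {"deltas": [{"translation": [0.05,0,-0.04],"turn": [0,0,0]},{"translation": [0.11,0,-0.08],"turn": [0,0,0]},{"translation": [0.15,0,-0.1],"turn": [0,0,0]}]}}

```text
time_s: 6.58
ee_pos: [0.7037, 0.0494, 0.1648]
eef_rot: [0.0, 0.905, -0.034]
force: [-25.3, -1.5, 27.6]
grip_width: 0.0006
```

>>> {"fn": "arm_command", "kwargs": {"deltas": [{"translation": [-0.15,0,0],"turn": [0,0,0]},{"translation": [-0.6,0,0.4],"turn": [0,0,0]},{"translation": [-1.4,0,0.4],"turn": [0,0,0]},{"translation": [-2.4,0,0.2],"turn": [0,0,0]},{"translation": [-2.4,0,0.2],"turn": [0,0,0]}]}}

```text
time_s: 7.0
ee_pos: [0.6695, 0.0507, 0.216]
eef_rot: [0.0, 0.905, -0.033]
force: [-0.5, 0.5, 0.6]
grip_width: 0.0002
```

```bash
python3 - <<'E'
from h import *
p,r,o=cur(); print(o['time_s'],p,corner(p,r),o['force'])
im=optics.camera("scene"); cv2.imwrite("pics/s7.png",cv2.resize(im[200:400,200:466,::-1],(798,600)))
E
```

```text
7.0 [0.66945283 0.05067933 0.21603402] [-72.48980587   0.52974271  42.88533194] [-0.50191679  0.51436442  0.62420168]
```

View pics/s7.png

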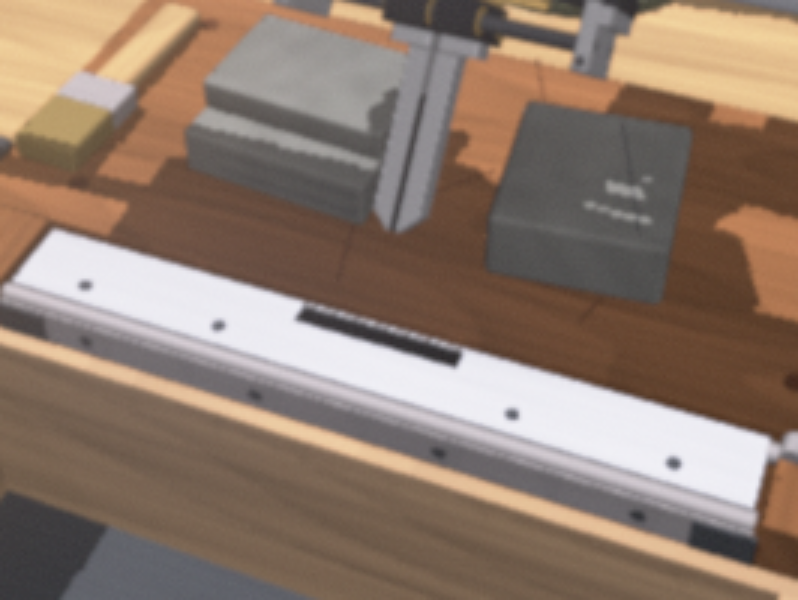

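```bash
python3 - <<'E'
from h import *
S=optics.get_calibration("scene")
for q in (0,.2,.4,.5,.56,.62):
    a=np.radians(38.9)-q
    print(q,[np.round(proj(S,bw(-6-46.3*np.cos(a),y,-8+46.3*np.sin(a))),1) for y in(-200,200)])
p,r,o=cur()
# push setup: retreat up/back, above flat block
print("up/back",rel(p,r,tcp_from_corner(-260,79,90,45),ori(45)))
T=optics.get_calibration("top")
E
```

```text
0 [array([[212.5, 268.9]]), array([[458.4, 339.7]])]
0.2 [array([[214.8, 270.4]]), array([[458.1, 340.6]])]
0.4 [array([[216.6, 272.9]]), array([[457.6, 342.8]])]
0.5 [array([[217.4, 274.5]]), array([[457.2, 344.2]])]
0.56 [array([[217.7, 275.5]]), array([[456.9, 345.3]])]
0.62 [array([[218. , 276.6]]), array([[456.6, 346.4]])]
up/back (array([-6.21,  3.15, -4.65]), array([ 0.01, -1.38, -0.01]))
```

```bash
python3 - <<'E'
from h import *
p,r,o=cur()
for a,t in [((-130,10,100),38),((-200,50,110),42),((-262,78,90),45),((-262,78,13),45)]:
  print(a,rel(p,r,tcp_from_corner(*a,t),ori(t)))
T=optics.get_calibration("top")
f=lambda v:(proj(T,np.array([v[0],v[1],.21]))-[174,268.5]).ravel()
v=least_squares(f,[.5,.3]).x; print("carving bench",wb(np.array([v[0],v[1],.21])))
E
```

```text
(-130, 10, 100) (array([-3.28,  0.38, -0.39]), array([ 0.01,  0.02, -0.01]))
(-200, 50, 110) (array([-5.34,  1.99, -2.3 ]), array([ 0.01, -0.78, -0.01]))
(-262, 78, 90) (array([-6.26,  3.11, -4.72]), array([ 0.01, -1.38, -0.01]))
(-262, 78, 13) (array([-3.84,  3.11, -6.62]), array([ 0.01, -1.38, -0.01]))
carving bench [-159.18782645  223.34857823   30.        ]
```

>>> {"fn": "arm_command", "kwargs": {"deltas": [{"translation": [-1.2,0.1,-0.1],"turn": [0,0,0]},{"translation": [-2.3,0.2,-0.2],"turn": [0,0,0]},{"translation": [-3.3,0.4,-0.4],"turn": [0,0,0]},{"translation": [-4,0.9,-1],"turn": [0,-0.2,0]},{"translation": [-4.7,1.5,-1.6],"turn": [0,-0.5,0]},{"translation": [-5.3,2,-2.3],"turn": [0,-0.8,0]},{"translation": [-5.8,2.5,-3.3],"turn": [0,-1.1,0]},{"translation": [-6.26,3.1,-4.4],"turn": [0,-1.4,0]},{"translation": [-6.26,3.1,-4.72],"turn": [0,-1.4,0]},{"translation": [-6.26,3.1,-4.72],"turn": [0,-1.4,0]}], "gripper": 50}}

```text
time_s: 7.88
ee_pos: [0.4825, 0.1352, 0.2622]
eef_rot: [-0.001, 0.787, -0.032]
force: [-0.2, 0.4, -0.5]
grip_width: 0.0498
```

```bash
python3 - <<'E'
from h import *
p,r,o=cur(); print(o['time_s'],corner(p,r),o['qpos'],o['force'],o['grip_width'])
im=optics.camera("scene"); cv2.imwrite("pics/s8.png",im[:,:,::-1])
im=optics.camera("wrist"); cv2.imwrite("pics/w8.png",im[:,:,::-1])
for a,t in [((-262,78,13),45),((-228,78,13),45)]:
  print(a,rel(p,r,tcp_from_corner(*a,t),ori(t)))
E
```

```text
7.8833 [-262.9339083    78.3838664    87.20140958] [ 0.35343796 -0.25786611  2.11109748 -0.48922796  0.59983678 -0.87806351] [-0.23392645  0.36846007 -0.53082772] 0.04982444916443308
(-262, 78, 13) (array([ 2.13, -0.02, -2.07]), array([ 0.04, -0.02, -0.02]))
(-228, 78, 13) (array([ 3.09, -0.02, -1.1 ]), array([ 0.04, -0.02, -0.02]))
```

View pics/s8.png

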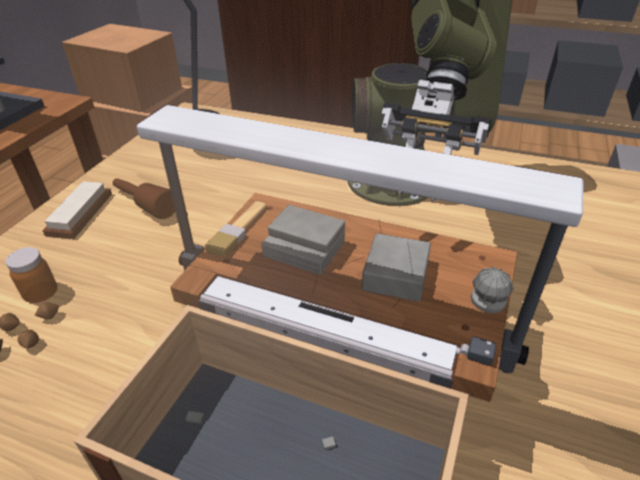

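View pics/w8.png

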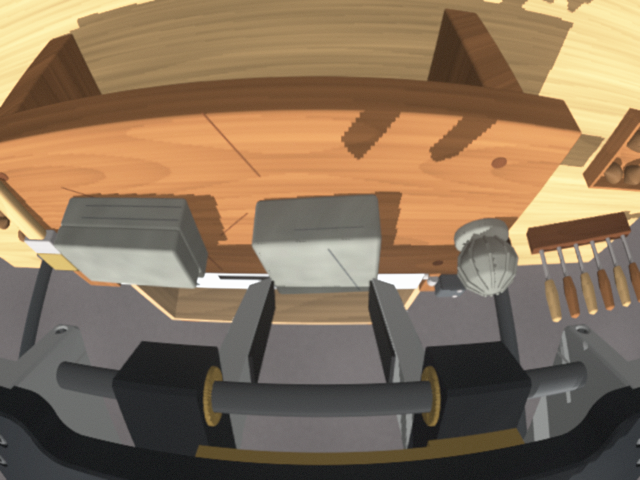

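>>> {"fn": "arm_command", "kwargs": {"deltas": [{"translation": [0.5,0,-0.5],"turn": [0,0,0]},{"translation": [1,0,-1],"turn": [0,0,0]},{"translation": [1.6,0,-1.55],"turn": [0,0,0]},{"translation": [2,0,-1.95],"turn": [0,0,0]},{"translation": [2.13,0,-2.05],"turn": [0,0,0]},{"translation": [2.13,0,-2.05],"turn": [0,0,0]}]}}

```text
time_s: 8.48
ee_pos: [0.4859, 0.1335, 0.189]
eef_rot: [-0.001, 0.787, -0.036]
force: [0.4, -0.2, -0.1]
grip_width: 0.0499
```

```bash
python3 - <<'E'
from h import *
p,r,o=cur(); print(o['time_s'],corner(p,r),o['qpos'],o['force'],o['grip_width'])
im=optics.camera("scene"); cv2.imwrite("pics/s9.png",cv2.resize(im[100:400,200:600,::-1],(800,600)))
im=optics.camera("top"); cv2.imwrite("pics/t9.png",cv2.resize(im[170:370,140:460,::-1],(800,500)))
for a,t in [((-228,78,13),45),((-180,78,13),45),((-100,78,13),45),((-70,78,13),45)]:
  print(a,rel(p,r,tcp_from_corner(*a,t),ori(t)))
E
```

```text
8.4833 [-259.50389764   76.94480315   13.99902824] [ 0.34736876 -0.1485561   2.2089883  -0.69365984  0.42575316 -0.64564881] [ 0.38169137 -0.2342579  -0.06293383] 0.049876190107228394
(-228, 78, 13) (array([0.92, 0.04, 0.87]), array([ 0.01, -0.02,  0.01]))
(-180, 78, 13) (array([2.27, 0.04, 2.23]), array([ 0.01, -0.02,  0.01]))
(-100, 78, 13) (array([4.53, 0.04, 4.49]), array([ 0.01, -0.02,  0.01]))
(-70, 78, 13) (array([5.38, 0.04, 5.34]), array([ 0.01, -0.02,  0.01]))
```

View pics/s9.png

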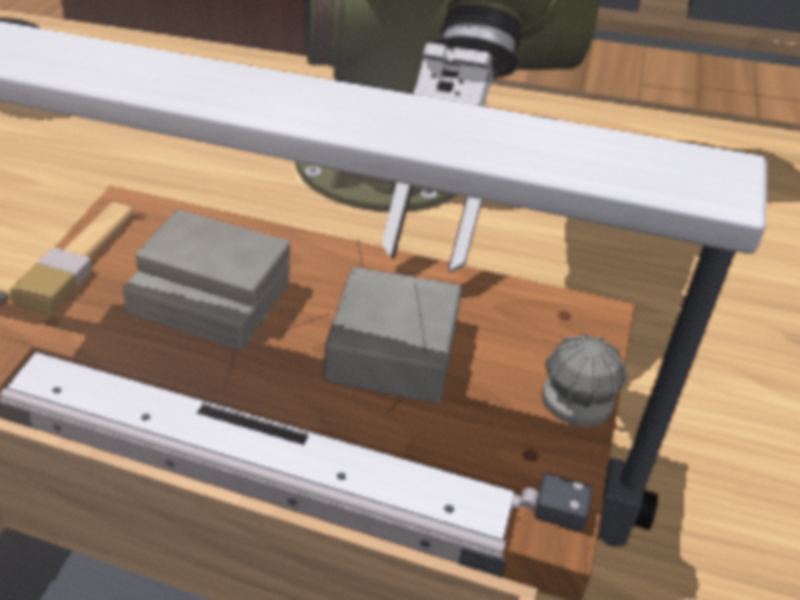

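View pics/t9.png

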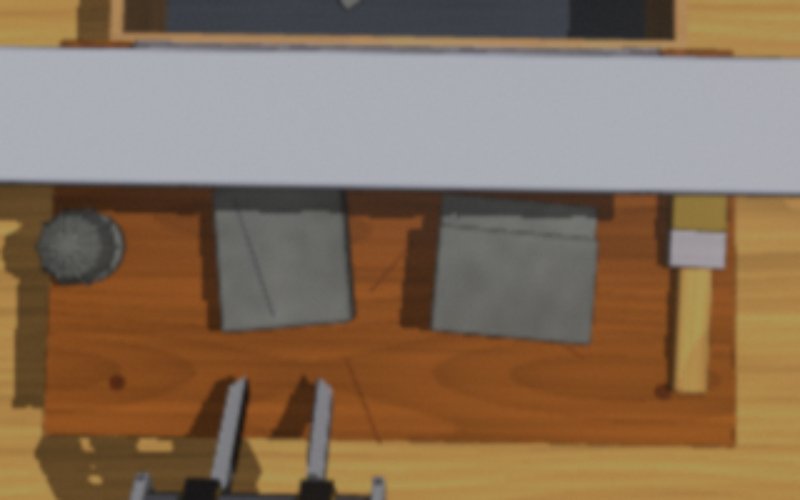

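>>> {"fn": "arm_command", "kwargs": {"deltas": [{"translation": [0.3,0,0.3],"turn": [0,0,0]},{"translation": [0.6,0,0.6],"turn": [0,0,0]},{"translation": [0.9,0,0.87],"turn": [0,0,0]},{"translation": [1.2,0,1.17],"turn": [0,0,0]},{"translation": [1.5,0,1.47],"turn": [0,0,0]},{"translation": [1.8,0,1.77],"turn": [0,0,0]},{"translation": [2.15,0,2.1],"turn": [0,0,0]},{"translation": [2.5,0,2.45],"turn": [0,0,0]},{"translation": [2.85,0,2.8],"turn": [0,0,0]},{"translation": [3.2,0,3.15],"turn": [0,0,0]},{"translation": [3.5,0,3.45],"turn": [0,0,0]},{"translation": [3.7,0,3.65],"turn": [0,0,0]}]}}

```text
time_s: 9.58
ee_pos: [0.6165, 0.1296, 0.1888]
eef_rot: [-0.0, 0.786, -0.034]
force: [-9.1, 0.3, 3.6]
grip_width: 0.0503
```

```bash
python3 - <<'E'
from h import *
p,r,o=cur(); print(o['time_s'],corner(p,r),o['qpos'],o['force'],o['grip_width'])
im=optics.camera("scene"); cv2.imwrite("pics/s10.png",cv2.resize(im[100:400,200:600,::-1],(800,600)))
for a,t in [((-100,78,13),45),((-60,78,13),45),((-20,78,13),45),((-10,78,13),45)]:
  print(a,rel(p,r,tcp_from_corner(*a,t),ori(t)))
E
```

```text
9.5833 [-128.92449546   77.53295185   13.7742045 ] [ 0.2357988   0.13620671  1.92764835 -0.56033524  0.36291061 -0.84708208] [-9.09994328  0.31834441  3.6019374 ] 0.050267750125717874
(-100, 78, 13) (array([0.84, 0.02, 0.8 ]), array([ 0.01, -0.  , -0.01]))
(-60, 78, 13) (array([1.97, 0.02, 1.93]), array([ 0.01, -0.  , -0.01]))
(-20, 78, 13) (array([3.1 , 0.01, 3.06]), array([ 0.01, -0.  , -0.01]))
(-10, 78, 13) (array([3.38, 0.01, 3.34]), array([ 0.01, -0.  , -0.01]))
```

View pics/s10.png

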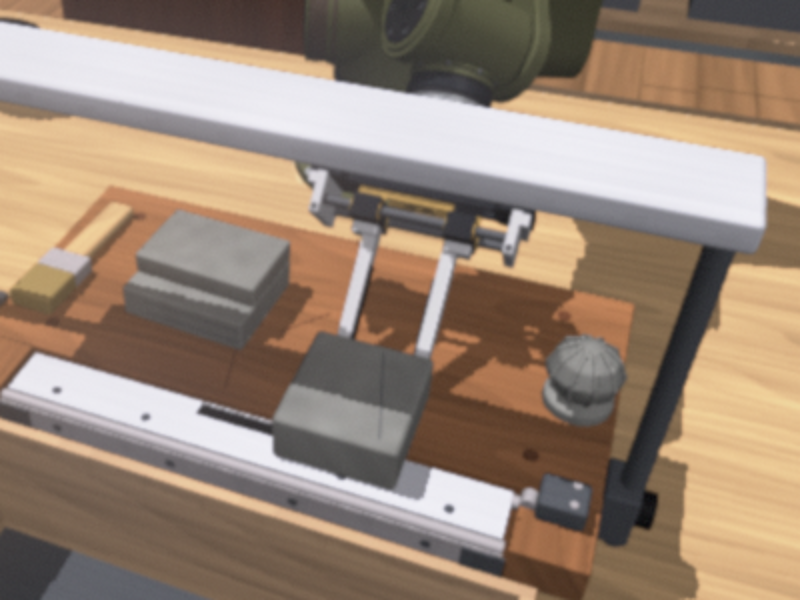

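>>> {"fn": "arm_command", "kwargs": {"deltas": [{"translation": [0.25,0,0.25],"turn": [0,0,0]},{"translation": [0.5,0,0.5],"turn": [0,0,0]},{"translation": [0.75,0,0.75],"turn": [0,0,0]},{"translation": [1,0,1],"turn": [0,0,0]},{"translation": [1.3,0,1.3],"turn": [0,0,0]},{"translation": [1.6,0,1.6],"turn": [0,0,0]}]}}

```text
time_s: 10.13
ee_pos: [0.6722, 0.1277, 0.1885]
eef_rot: [-0.0, 0.786, -0.034]
force: [-7.4, 0.7, 3.9]
grip_width: 0.05
```

```bash
python3 - <<'E'
from h import *
p,r,o=cur(); print(o['time_s'],corner(p,r),o['qpos'],o['force'],o['grip_width'])
im=optics.camera("scene"); cv2.imwrite("pics/s11.png",cv2.resize(im[100:400,200:600,::-1],(800,600)))
for a,t in [((-60,78,15),45),((-20,78,15),45),((-10,78,15),45)]:
  print(a,rel(p,r,tcp_from_corner(*a,t),ori(t)))
E
```

```text
10.1333 [-73.18195171  77.57708417  13.44001507] [ 0.20513135  0.24954741  1.79045768 -0.48103875  0.37064808 -0.94721663] [-7.42450491  0.65109465  3.86527093] 0.05004898893985654
(-60, 78, 15) (array([0.33, 0.02, 0.42]), array([ 0.01, -0.01, -0.  ]))
(-20, 78, 15) (array([1.46, 0.01, 1.55]), array([ 0.01, -0.01, -0.  ]))
(-10, 78, 15) (array([1.74, 0.01, 1.83]), array([ 0.01, -0.01, -0.  ]))
```

View pics/s11.png

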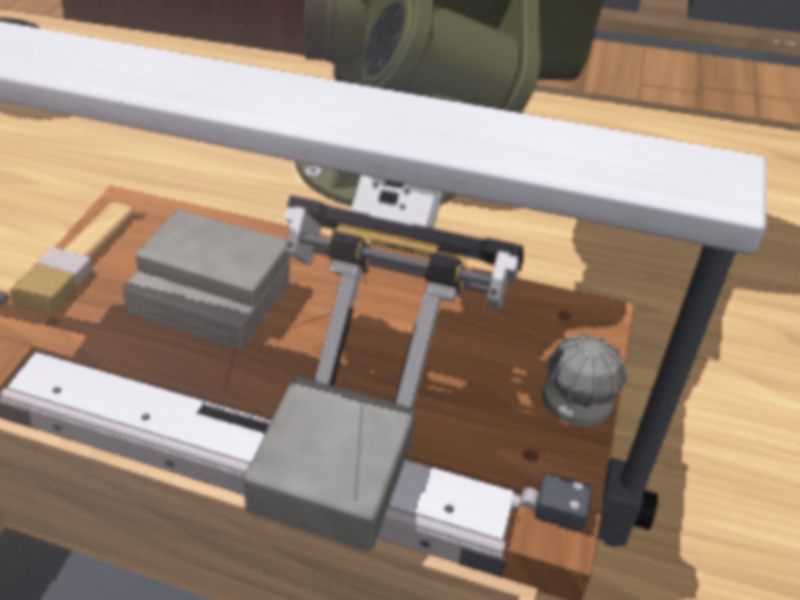

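>>> {"fn": "arm_command", "kwargs": {"deltas": [{"translation": [0.28,0,0.34],"turn": [0,0,0]},{"translation": [0.6,0,0.68],"turn": [0,0,0]},{"translation": [0.95,0,1.05],"turn": [0,0,0]},{"translation": [1.3,0,1.42],"turn": [0,0,0]},{"translation": [1.55,0,1.7],"turn": [0,0,0]},{"translation": [1.55,0,1.7],"turn": [0,0,0]}]}}

```text
time_s: 10.68
ee_pos: [0.7303, 0.1256, 0.1915]
eef_rot: [0.0, 0.785, -0.034]
force: [0.6, 0.2, -0.1]
grip_width: 0.0503
```

```bash
python3 - <<'E'
from h import *
p,r,o=cur(); print(o['time_s'],corner(p,r),o['qpos'],o['force'],o['grip_width'])
im=optics.camera("scene"); cv2.imwrite("pics/s12.png",cv2.resize(im[100:400,200:600,::-1],(800,600)))
for a,t in [((-10,78,18),45),((2,78,20),45)]:
  print(a,rel(p,r,tcp_from_corner(*a,t),ori(t)))
E
```

```text
10.6833 [-15.01685274  77.56223273  16.4680789 ] [ 0.17958803  0.36148754  1.63442482 -0.39622493  0.39941646 -1.05060162] [ 0.58995679  0.19041877 -0.06058377] 0.050305723059576826
(-10, 78, 18) (array([0.1 , 0.02, 0.18]), array([ 0.01,  0.01, -0.01]))
(2, 78, 20) (array([0.38, 0.02, 0.58]), array([ 0.01,  0.01, -0.01]))
```

View pics/s12.png

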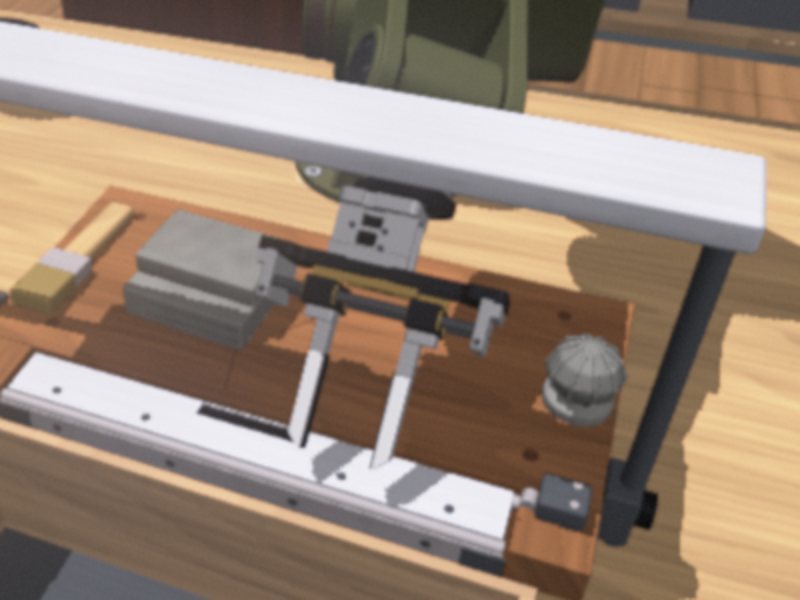

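```bash
python3 - <<'E'
from h import *
p,r,o=cur()
im=optics.camera("scene"); cv2.imwrite("pics/s13.png",im[:,:,::-1])
for a,t in [((-110,70,100),45),((-200,-20,115),45),((-265,-91,90),45),((-265,-91,14),45)]:
  print(a,rel(p,r,tcp_from_corner(*a,t),ori(t)))
E
```

```text
(-110, 70, 100) (array([-5.03, -0.3 , -0.29]), array([ 0.01, -0.  , -0.01]))
(-200, -20, 115) (array([-8.  , -3.9 , -2.42]), array([ 0.01, -0.  , -0.01]))
(-265, -91, 90) (array([-9.14, -6.74, -4.96]), array([ 0.01, -0.  , -0.01]))
(-265, -91, 14) (array([-6.99, -6.74, -7.11]), array([ 0.01, -0.  , -0.01]))
```

View pics/s13.png

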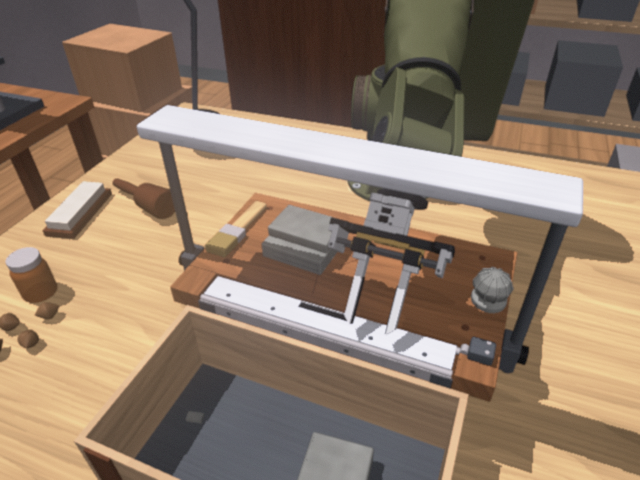

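The flat block lies in the crate (visible at about (338,458)) and the stop is still down. Next is the stepped block.

>>> {"fn": "arm_command", "kwargs": {"deltas": [{"translation": [-1.2,-0.1,-0.1],"turn": [0,0,0]},{"translation": [-2.5,-0.2,-0.2],"turn": [0,0,0]},{"translation": [-3.8,-0.3,-0.3],"turn": [0,0,0]},{"translation": [-5,-0.4,-0.3],"turn": [0,0,0]},{"translation": [-5.8,-1.4,-0.9],"turn": [0,0,0]},{"translation": [-6.6,-2.4,-1.5],"turn": [0,0,0]},{"translation": [-7.4,-3.4,-2.1],"turn": [0,0,0]},{"translation": [-8.1,-4.4,-2.9],"turn": [0,0,0]},{"translation": [-8.6,-5.5,-3.7],"turn": [0,0,0]},{"translation": [-9,-6.4,-4.6],"turn": [0,0,0]},{"translation": [-9.1,-6.74,-5],"turn": [0,0,0]},{"translation": [-9.1,-6.74,-5],"turn": [0,0,0]}]}}

```text
time_s: 11.78
ee_pos: [0.4722, -0.0354, 0.2633]
eef_rot: [-0.0, 0.785, -0.037]
force: [-0.0, 1.4, 0.5]
grip_width: 0.05
```

```bash
python3 - <<'E'
from h import *
p,r,o=cur(); print(o['time_s'],corner(p,r),o['qpos'],o['force'],o['grip_width'])
im=optics.camera("wrist"); cv2.imwrite("pics/w14.png",im[:,:,::-1])
for a,t in [((-265,-91,15),45)]:
  print(a,rel(p,r,tcp_from_corner(*a,t),ori(t)))
E
```

```text
11.7833 [-267.33472381  -92.32620755   88.24821689] [-0.24018731 -0.38218661  2.19458032  0.26776161  0.57051028 -1.94289984] [-0.02089107  1.43978459  0.48144732] 0.05002502396081894
(-265, -91, 15) (array([ 2.14,  0.05, -2.01]), array([-0.01,  0.  ,  0.01]))
```

View pics/w14.png

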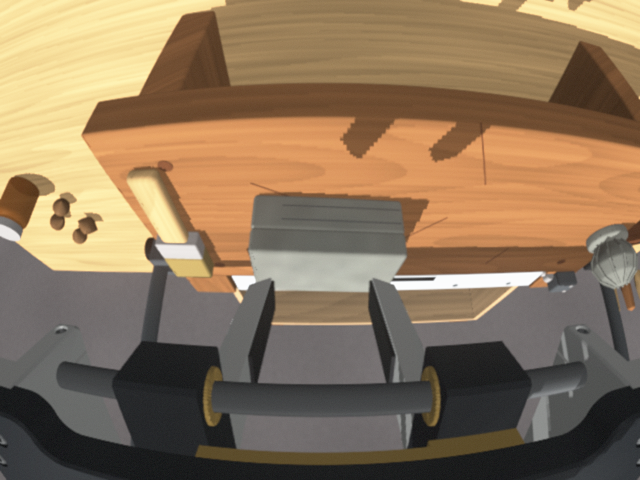

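>>> {"fn": "arm_command", "kwargs": {"deltas": [{"translation": [0.5,0,-0.5],"turn": [0,0,0]},{"translation": [1,0.1,-1],"turn": [0,0,0]},{"translation": [1.6,0.15,-1.5],"turn": [0,0,0]},{"translation": [2,0.15,-1.9],"turn": [0,0,0]},{"translation": [2.13,0.15,-2],"turn": [0,0,0]},{"translation": [2.13,0.15,-2],"turn": [0,0,0]}]}}

```text
time_s: 12.33
ee_pos: [0.4768, -0.0295, 0.1904]
eef_rot: [0.001, 0.787, -0.032]
force: [-0.8, 0.5, 0.8]
grip_width: 0.0499
```

```bash
python3 - <<'E'
from h import *
p,r,o=cur(); print(o['time_s'],corner(p,r),o['qpos'],o['force'],o['grip_width'])
for a,t in [((-230,-89,14),45),((-128,-89,14),45)]:
  print(a,rel(p,r,tcp_from_corner(*a,t),ori(t)))
E
```

```text
12.3333 [-262.94458209  -86.40042622   15.35710182] [-0.21830596 -0.26746349  2.29704622  0.37914933  0.36071979 -2.0596338 ] [-0.75697096  0.54087842  0.77839475] 0.049881389071710976
(-230, -89, 14) (array([ 0.97, -0.11,  0.9 ]), array([ 0.02, -0.02, -0.02]))
(-128, -89, 14) (array([ 3.85, -0.12,  3.79]), array([ 0.02, -0.02, -0.02]))
```

>>> {"fn": "arm_command", "kwargs": {"deltas": [{"translation": [0.3,-0.05,0.3],"turn": [0,0,0]},{"translation": [0.6,-0.1,0.58],"turn": [0,0,0]},{"translation": [0.9,-0.1,0.87],"turn": [0,0,0]},{"translation": [1.2,-0.1,1.17],"turn": [0,0,0]},{"translation": [1.5,-0.1,1.47],"turn": [0,0,0]},{"translation": [1.8,-0.1,1.77],"turn": [0,0,0]},{"translation": [2.15,-0.1,2.1],"turn": [0,0,0]},{"translation": [2.5,-0.1,2.45],"turn": [0,0,0]},{"translation": [2.85,-0.1,2.8],"turn": [0,0,0]},{"translation": [3.2,-0.1,3.15],"turn": [0,0,0]},{"translation": [3.55,-0.1,3.5],"turn": [0,0,0]},{"translation": [3.85,-0.1,3.8],"turn": [0,0,0]}]}}

```text
time_s: 13.33
ee_pos: [0.6128, -0.0368, 0.1916]
eef_rot: [0.0, 0.785, -0.033]
force: [-9.5, -0.2, 4.9]
grip_width: 0.0499
```

```bash
python3 - <<'E'
from h import *
p,r,o=cur(); print(o['time_s'],corner(p,r),o['qpos'],o['force'],o['grip_width'])
im=optics.camera("scene"); cv2.imwrite("pics/s15.png",cv2.resize(im[100:400,150:550,::-1],(800,600)))
for a,t in [((-74,-89,14),45),((-15,-89,17),45)]:
  print(a,rel(p,r,tcp_from_corner(*a,t),ori(t)))
E
```

```text
13.3333 [-126.74972373  -88.90251932   16.51894925] [-0.16315142  0.07724001  1.98704979  0.30717075  0.30887292 -1.95649427] [-9.48369712 -0.19431833  4.91837968] 0.04989255901724842
(-74, -89, 14) (array([ 1.56, -0.01,  1.42]), array([ 0.02,  0.01, -0.02]))
(-15, -89, 17) (array([ 3.15, -0.01,  3.17]), array([ 0.02,  0.01, -0.02]))
```

View pics/s15.png

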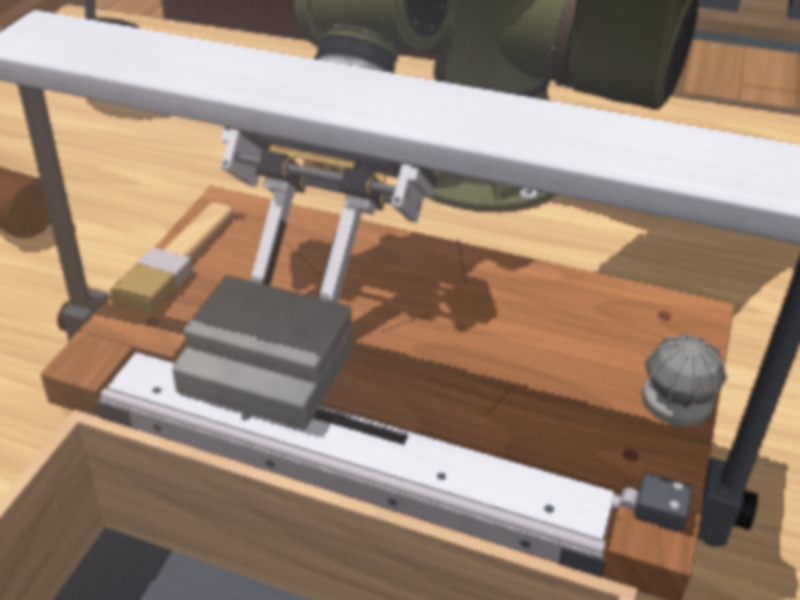

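>>> {"fn": "arm_command", "kwargs": {"deltas": [{"translation": [0.28,0,0.26],"turn": [0,0,0]},{"translation": [0.58,0,0.53],"turn": [0,0,0]},{"translation": [0.88,0,0.82],"turn": [0,0,0]},{"translation": [1.2,0,1.12],"turn": [0,0,0]},{"translation": [1.55,0,1.45],"turn": [0,0,0]},{"translation": [1.9,0,1.82],"turn": [0,0,0]},{"translation": [2.25,0,2.2],"turn": [0,0,0]},{"translation": [2.6,0,2.58],"turn": [0,0,0]},{"translation": [2.9,0,2.92],"turn": [0,0,0]},{"translation": [3.18,0,3.22],"turn": [0,0,0]},{"translation": [3.18,0,3.22],"turn": [0,0,0]},{"translation": [3.18,0,3.22],"turn": [0,0,0]}]}}

```text
time_s: 14.38
ee_pos: [0.7248, -0.0408, 0.1914]
eef_rot: [-0.0, 0.785, -0.033]
force: [-0.0, -0.0, -0.5]
grip_width: 0.0503
```

```bash
python3 - <<'E'
from h import *
p,r,o=cur(); print(o['time_s'],corner(p,r),o['qpos'],o['force'],o['grip_width'])
im=optics.camera("scene"); cv2.imwrite("pics/s16.png",im[:,:,::-1])
im=optics.camera("top"); cv2.imwrite("pics/t16.png",im[:,:,::-1])
for a,t in [((-110,-85,100),45),((-230,-60,120),45)]:
  print(a,rel(p,r,tcp_from_corner(*a,t),ori(t)))
E
```

```text
14.3833 [-14.62891912 -88.97361059  16.33689616] [-0.13549202  0.31834884  1.69352625  0.20957903  0.35371739 -1.84006844] [-0.00177702 -0.03601154 -0.45850041] 0.05025510236288092
(-110, -85, 100) (array([-5.06,  0.16, -0.33]), array([ 0.01,  0.  , -0.01]))
(-230, -60, 120) (array([-9.02,  1.17, -3.16]), array([ 0.01,  0.  , -0.01]))
```

View pics/s16.png

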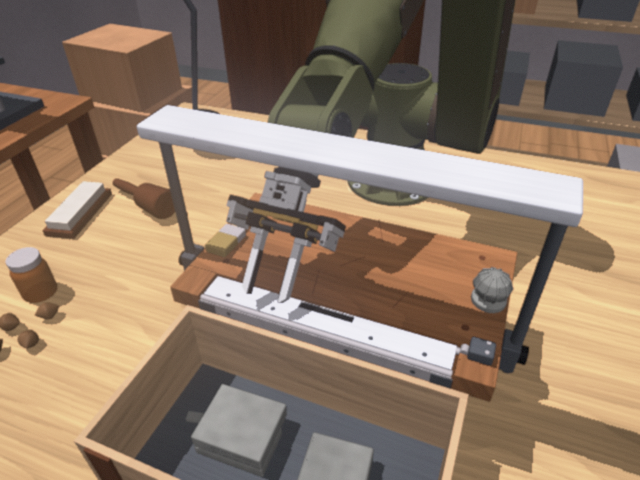

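View pics/t16.png

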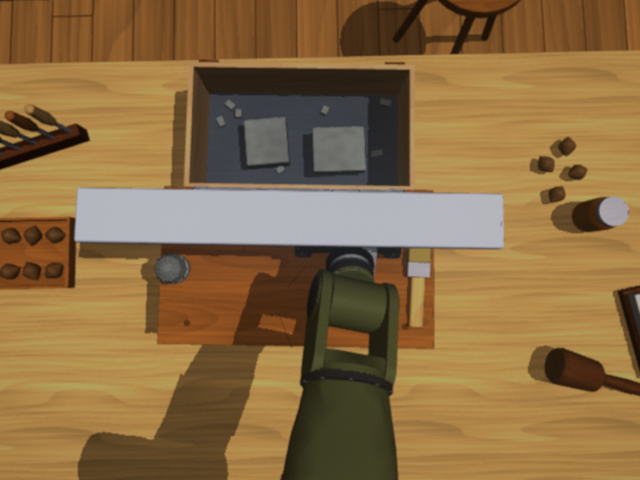

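Both offcuts lie flat in the crate (top view, about (266,141) and (339,149)). The stop is still down, and the carving and brush haven't moved. I'll back the tool out next.

>>> {"fn": "arm_command", "kwargs": {"deltas": [{"translation": [-1.2,0.1,-0.1],"turn": [0,0,0]},{"translation": [-2.5,0.1,-0.2],"turn": [0,0,0]},{"translation": [-3.8,0.15,-0.3],"turn": [0,0,0]},{"translation": [-5,0.2,-0.4],"turn": [0,0,0]},{"translation": [-6.1,0.4,-1.1],"turn": [0,0,0]},{"translation": [-7.2,0.7,-1.9],"turn": [0,0,0]},{"translation": [-8.2,1,-2.6],"turn": [0,0,0]},{"translation": [-9,1.2,-3.1],"turn": [0,0,0]},{"translation": [-9,1.2,-3.1],"turn": [0,0,0]},{"translation": [-9,1.2,-3.1],"turn": [0,0,0]}]}}

```text
time_s: 15.32
ee_pos: [0.5115, -0.0037, 0.2964]
eef_rot: [-0.0, 0.783, -0.034]
force: [0.4, -0.7, -0.3]
grip_width: 0.0501
```

```bash
python3 - <<'E'
from h import *
p,r,o=cur(); print(o['time_s'],corner(p,r),o['joint_vel'],o['force'])
im=optics.camera("scene"); cv2.imwrite("pics/s17.png",im[:,:,::-1])
E
```

```text
15.3167 [-229.18668717  -59.38689426  121.30189114] [-0.00818389  0.0602659  -0.02446489  0.00541927 -0.01045582 -0.00673106] [ 0.44647183 -0.65550573 -0.29567629]
```

View pics/s17.png

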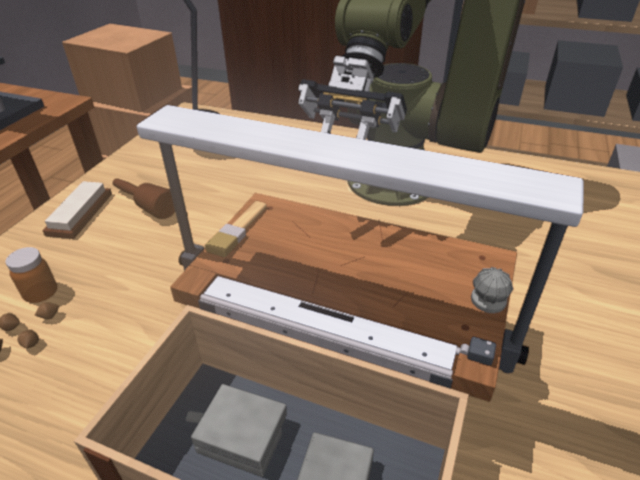

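The stop is down, both blocks are in the crate, and the robot is clear of everything. I'm handing in.

```bash
python3 -c "
from station import ctrl
print(ctrl.hand_in())"
```

```text
the job is handed in; nothing more can be done
None
```

I pressed the stop past its catch, then slid the plain and then the stepped offcut over it with two fingertips, tipping each into the crate. I backed the arm clear and handed in at about 15.4 s of the 64 s allowed.

**Last checks, from the camera pictures:**
- **Offcuts:** both lie flat and well inside the crate.
- **Stop:** it stayed down. Its free edge matches about 0.56–0.6 rad, measured right after pressing; in the last picture I only judged it by eye.
- **Bystanders:** the carving and brush look unmoved. I did not measure them.
- **Robot:** it stands clear, with about 0.8 N of residual force at the wrist and no contact.
- **Lamp:** I saw no sign of contact with it.

**Forces:** the largest readings were 25–28 N per axis (about 37 N in total) when the stop was pressed to its bottom, and about 10 N while pushing the offcuts.

**One disagreement:** the scene and wrist pictures together put the real fingertips about 15 mm behind the TCP, not 19 mm ahead of it as stated. I used the value from the pictures, and the first touch on the stop's tread was roughly where it predicted.

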